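Transfer a power-supply kit from the picking tray to the carrier in fitting order

TASK

The four parts of a power-supply kit stand in the grey picking tray in the order in which they will be fitted, counted from that tray's handle. Move them into the aluminium carrier in the same order counted from the carrier's own handle (so the part nearest the picking tray's handle goes into the pocket nearest the carrier's handle, and so on), one to a pocket and near its middle. Set each part down gently, the right way up and flat on the pocket's floor.

Things in the scene. Friction and masses are not known exactly. Their poses are not given: they have to be found in the camera images.
- picking_tray: The full tray: grey plastic, 100 (x) x 290 mm (y, along the row), fixed to the bench. Origin: centre of its underside, on the bench. A black bow handle stands out 34 mm from its +y end, 21 mm high. Rim 10 mm high on the long sides, 20 mm at the ends. Places for the pads from the handle end on: y = +105, +35, -35, -105 mm, x = 0 in its frame.
- kit_carrier: The empty carrier: aluminium, 100 (x) x 290 mm (y), fixed. Origin: centre of its underside, on the bench. Bow handle (34 mm out, 21 mm high) at its -y end. Pocket centres from the handle end on: y = -105, -35, +35, +105 mm, x = 0 in its frame. Pockets 67 mm (y) x 94 mm (x), floor 4 mm over the bench; 3 mm dividers and the end walls reach 20 mm over the bench, the long sides 10 mm.
- capacitor: Loose. Can capacitor standing upright: grey cylinder 36 mm in diameter, 52 mm high, with two brass screw terminals on top (57 mm over all). Origin: centre of its underside, z up. 85 g or so.
- choke: Loose. Ring choke lying flat: disc wound with copper wire, 48 mm in diameter and 26 mm high, with a brass nut (30 mm over all) at the middle. Origin: centre of its underside, z up. 120 g or so.
- transformer: Loose, on its foot: dark laminated core 46 mm long (x), 20 mm wide (y), top 39 mm up; paper-wrapped winding 30 (x) x 40 mm (y) through it, 8 to 32 mm up. The foot, 62 (x) x 18 (y) x 1.6 mm, stands out as a lug at both x ends. Grip the core's plain end faces (across x). Origin: centre of its underside, z up. About 210 g.
- heatsink: Loose. Aluminium heat sink on its base, 44 mm in x, 42 mm in y, 34 mm high: base 5 mm, above it six upright fins that run along y; the outer two are plain faces (across x) to grip. Origin: centre of its underside, z up. 80 g or so.
- pad_capacitor: The black foam pad on which the capacitor lies at the start: 80 mm (x) by 60 mm (y) by 12 mm, fixed in the picking tray (top 16 mm over the bench), so it marks that part's place in the row. Origin: centre of its underside, 4 mm over the bench. Its axes are parallel to the tray's.
- pad_choke: The black foam pad on which the choke lies at the start: 80 mm (x) by 60 mm (y) by 12 mm, fixed in the picking tray (top 16 mm over the bench), so it marks that part's place in the row. Origin: centre of its underside, 4 mm over the bench. Its axes are parallel to the tray's.
- pad_transformer: The black foam pad on which the transformer lies at the start: 80 mm (x) by 60 mm (y) by 12 mm, fixed in the picking tray (top 16 mm over the bench), so it marks that part's place in the row. Origin: centre of its underside, 4 mm over the bench. Its axes are parallel to the tray's.
- pad_heatsink: The black foam pad on which the heatsink lies at the start: 80 mm (x) by 60 mm (y) by 12 mm, fixed in the picking tray (top 16 mm over the bench), so it marks that part's place in the row. Origin: centre of its underside, 4 mm over the bench. Its axes are parallel to the tray's.
Not all that is in view belongs to the job. Leave any green or red look-alike of the pad_capacitor alone. What is shaped like the heatsink but turquoise is not meant.

How it is judged (in metres and radians):
At the end, for the whole second after the job is handed in: Every part is in the carrier pocket whose number from the carrier's handle equals its pad's number from the picking tray's handle: within 16 mm of the pocket's centre along the row, 25 mm across, underside within 3 mm of the floor, tilt under 0.1 rad, at rest (((y of pad_capacitor in the frame of picking_tray between 0.085 and 0.125 m and y of capacitor in the frame of kit_carrier between -0.121 and -0.089 m) or (y of pad_capacitor in the frame of picking_tray between 0.015 and 0.055 m and y of capacitor in the frame of kit_carrier between -0.051 and -0.019 m) or (y of pad_capacitor in the frame of picking_tray between -0.055 and -0.015 m and y of capacitor in the frame of kit_carrier between 0.019 and 0.051 m) or (y of pad_capacitor in the frame of picking_tray between -0.125 and -0.085 m and y of capacitor in the frame of kit_carrier between 0.089 and 0.121 m)) and x of capacitor in the frame of kit_carrier between -0.025 and 0.025 m and z of capacitor in the frame of kit_carrier between 0.001 and 0.007 m and angle between each of capacitor, choke, transformer, heatsink's own z axis and vertical below 0.1 rad and linear speed of each of capacitor, choke, transformer, heatsink below 0.02 m/s and ((y of pad_choke in the frame of picking_tray between 0.085 and 0.125 m and y of choke in the frame of kit_carrier between -0.121 and -0.089 m) or (y of pad_choke in the frame of picking_tray between 0.015 and 0.055 m and y of choke in the frame of kit_carrier between -0.051 and -0.019 m) or (y of pad_choke in the frame of picking_tray between -0.055 and -0.015 m and y of choke in the frame of kit_carrier between 0.019 and 0.051 m) or (y of pad_choke in the frame of picking_tray between -0.125 and -0.085 m and y of choke in the frame of kit_carrier between 0.089 and 0.121 m)) and x of choke in the frame of kit_carrier between -0.025 and 0.025 m and z of choke in the frame of kit_carrier between 0.001 and 0.007 m and ((y of pad_transformer in the frame of picking_tray between 0.085 and 0.125 m and y of transformer in the frame of kit_carrier between -0.121 and -0.089 m) or (y of pad_transformer in the frame of picking_tray between 0.015 and 0.055 m and y of transformer in the frame of kit_carrier between -0.051 and -0.019 m) or (y of pad_transformer in the frame of picking_tray between -0.055 and -0.015 m and y of transformer in the frame of kit_carrier between 0.019 and 0.051 m) or (y of pad_transformer in the frame of picking_tray between -0.125 and -0.085 m and y of transformer in the frame of kit_carrier between 0.089 and 0.121 m)) and x of transformer in the frame of kit_carrier between -0.025 and 0.025 m and z of transformer in the frame of kit_carrier between 0.001 and 0.007 m and ((y of pad_heatsink in the frame of picking_tray between 0.085 and 0.125 m and y of heatsink in the frame of kit_carrier between -0.121 and -0.089 m) or (y of pad_heatsink in the frame of picking_tray between 0.015 and 0.055 m and y of heatsink in the frame of kit_carrier between -0.051 and -0.019 m) or (y of pad_heatsink in the frame of picking_tray between -0.055 and -0.015 m and y of heatsink in the frame of kit_carrier between 0.019 and 0.051 m) or (y of pad_heatsink in the frame of picking_tray between -0.125 and -0.085 m and y of heatsink in the frame of kit_carrier between 0.089 and 0.121 m)) and x of heatsink in the frame of kit_carrier between -0.025 and 0.025 m and z of heatsink in the frame of kit_carrier between 0.001 and 0.007 m); the robot touches nothing.
It fails at once if a part is tipped over (angle between any of capacitor, choke, transformer, heatsink's own z axis and vertical above 0.6 rad).
It fails at once if a part is dropped or slammed into the carrier (faster than 0.5 m/s) instead of being set down ((linear speed of capacitor above 0.5 m/s and z of capacitor in the frame of kit_carrier below 0.03 m and x of capacitor in the frame of kit_carrier between -0.06 and 0.06 m and y of capacitor in the frame of kit_carrier between -0.16 and 0.16 m) or (linear speed of choke above 0.5 m/s and z of choke in the frame of kit_carrier below 0.03 m and x of choke in the frame of kit_carrier between -0.06 and 0.06 m and y of choke in the frame of kit_carrier between -0.16 and 0.16 m) or (linear speed of transformer above 0.5 m/s and z of transformer in the frame of kit_carrier below 0.03 m and x of transformer in the frame of kit_carrier between -0.06 and 0.06 m and y of transformer in the frame of kit_carrier between -0.16 and 0.16 m) or (linear speed of heatsink above 0.5 m/s and z of heatsink in the frame of kit_carrier below 0.03 m and x of heatsink in the frame of kit_carrier between -0.06 and 0.06 m and y of heatsink in the frame of kit_carrier between -0.16 and 0.16 m)).
It also fails if it takes over 102 s, if anything falls off the work surface, if the arm or the gripper's body presses on something with over 40 N, if the wrist force passes 120 N, or if a joint passes its speed limit or range.

ROBOT

A 7-joint arm with a two-finger parallel gripper is mounted at the origin on the work surface. World frame = base frame: x ahead of the robot, y to its left, z up, the work surface at z = 0. Lengths are in mm, angles in rad, forces in N, time in s.
With the tool pointing down it reaches from about 400 to 875 mm from the base axis. Payload 4.4 kg.
Tool frame: the origin (TCP) lies at the very end of the fingers, on their centre line; the grasp point (between the pads) lies 19 mm behind it; z points along the fingers, y is the line along which they close (so a half turn about z gives the same grasp; the last joint's range is limited). The gripper opens to 85 mm and grips with 20 to 120 N. Pads are 22 mm wide; open, the fingers measure 114 mm over their backs; the gripper's body (76 mm by 85 mm) begins 54 mm behind the grasp point. The pads swing forward as they close: fully open they stand 13 mm farther back than shut.
Start: joints at [1.157, 0.628, 0.038, 1.517, -0.027, 0.996, -0.02], TCP at [221.568, -611.086, 231.313] pointing down, gripper open.
Joint ranges: [-3.06, 3.06], [-0.37, 2.12], [-1.25, 1.32], [0.18, 2.47], [-1.1, 4.24], [0.23, 1.98], [-2.94, 2.94]. Speed limits (rad/s): [2.57, 2.57, 3.14, 3.14, 3.14, 3.14, 3.14].

INTERFACE

Orientations are given as [roll, pitch, yaw] about the fixed x, y, z axes, in that order (R = Rz(yaw) Ry(pitch) Rx(roll)).
In Python, from cell import sensors, get_image, camera_params, order gives the robot as it stands.
- The arm moves only by the shell command python3 -m inch 'ROWS' [OPENING]. ROWS is JSON, a list that holds one entry, the list of rows, each a list of 4 numbers: the shift along the tool's x, y, z in cm, then the turn about the tool's z in degrees. A call has 1 to 8 rows; each row is the pose to reach, as a shift and turn from the pose commanded when the call began, along the tool's axes at that moment; what a row does not reach only later rows make up. A row lasts 1/12 s, in which the tool goes at most 41.7 mm and 7.16 degrees, less where a joint would pass 70% of its speed; a pose out of reach is approached as far as the arm can. A call with a gripper value outside its range is refused whole. OPENING is the finger opening in cm, from 0 to 8.54, set as the call begins (- or left out, the last holds). The fingers move at their own pace and stop on an object; the grip force is fixed at half the most. Time passes only in rows, so rows that repeat a pose let the fingers close. It gives the time, the measured TCP pose, the force, the opening and the grip force at its end, in the units of the state.
- sensors.read_state(): the state, without advancing time (a new reading comes with each control period).
- get_image(name): name is "scene" or "top" or "wrist"; returns the picture (400x640x3 uint8, blue, green, red); there is no depth.
- camera_params(name): a dict with "mtx" (3x3 intrinsics, pixels), "rvec" (rotation vector, rad) and "tvec" (3), from world to camera coordinates, as OpenCV has them. Camera axes: x right, y down, z forward; pixel columns grow to the right and rows downward; lengths in mm; the calibration is good to about 2 mm. A picture is of the moment at which its call begins: read the wrist's pose just before it. camera_params takes no time and is no camera call; for the wrist camera it gives the pose at the moment of the call.
- order.finish_job(): hands the job in; it is judged then, once.
The state is a dict: "clock": time; "qpos": joint angles; "qd": joint speeds; "tau": joint torques, N m; "eef_pos": TCP position; "tool_rot": TCP orientation; "force": force on the tool from outside, world axes, zero at the start; "torque": the same for the moment, N m; "width": finger opening in mm; "gripper_force": force on a finger pad.
Only numpy, scipy, OpenCV 4.12 (cv2) and the standard library are available. Lean on these libraries where they do the work, as an engineer would, in place of code of your own. Each camera call takes 0.05 s, during which the arm holds its last target. There are 200 camera calls.

## Working session

There is one attempt and no reset: what is moved stays moved. The work goes in short steps, Python scripts to look and compute and a shell command to move; the robot and the scene stay as the last step left them, time stands still between calls to the robot, and variables do not carry over. Pictures are saved under pics/ and viewed, at most 14 in all, crops included, and the job is handed in when it is done.

```bash
mkdir -p pics; ls
python3 - <<'E'
from cell import *
import cv2
for n in("top","scene"):
    cv2.imwrite(f"pics/{n}0.png",get_image(n)); print(n,camera_params(n))
s=sensors.read_state(); print({k:s[k] for k in("clock","eef_pos","tool_rot","width")})
E
```

```text
pics
top {'mtx': array([[469.71341762,   0.        , 317.88962436],
       [  0.        , 469.71341762, 204.25438291],
       [  0.        ,   0.        ,   1.        ]]), 'rvec': array([ 2.13529164, -2.13581112,  0.21792079]), 'tvec': array([-64.57025977, 531.82506031, 956.28981728])}
scene {'mtx': array([[425.20856722,   0.        , 322.50151653],
       [  0.        , 425.20856722, 197.39039028],
       [  0.        ,   0.        ,   1.        ]]), 'rvec': array([ 1.05355078,  2.49565413, -0.94074514]), 'tvec': array([ 401.80645223, -216.68200039, 1090.19627052])}
{'clock': 0.1, 'eef_pos': array([ 221.41759457, -610.52674209,  230.49359415]), 'tool_rot': array([-3.13988372e+00,  4.89831633e-06,  3.47822191e-01]), 'width': 85.276900923954}
```

View pics/top0.png

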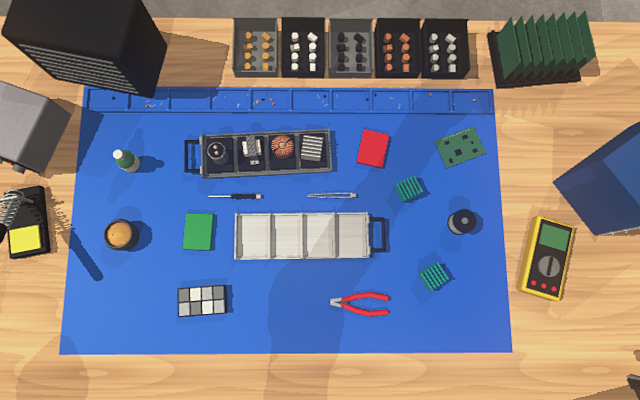

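View pics/scene0.png

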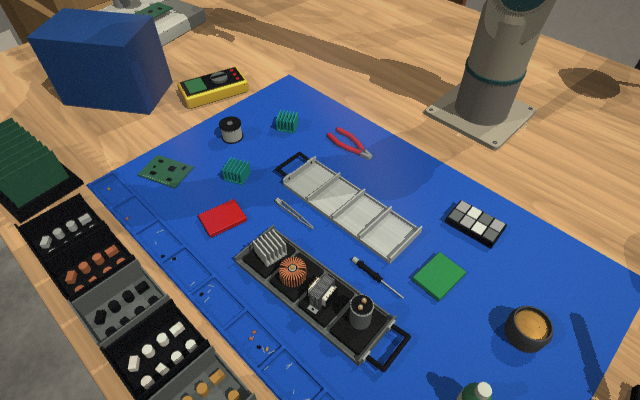

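The top view shows the picking tray at (265,153) with its handle at the left (193,155). From the handle the order is capacitor (217,150), transformer (251,148), choke (282,147), heatsink (313,147). The carrier is at (302,236) with its handle at the right (378,235). Turquoise heatsinks (410,189) and (435,277), and the green and red pads, are decoys. Next I enlarge the area and measure.

```bash
cat > h.py <<'E'
import numpy as np,cv2
from cell import *
def cast(n,uv,z,P=None):
    P=P or camera_params(n); R,_=cv2.Rodrigues(P["rvec"]); c=-R.T@np.ravel(P["tvec"])
    u=cv2.undistortPoints(np.float64(uv).reshape(-1,1,2),P["mtx"],None).reshape(-1,2)
    d=np.c_[u,np.ones(len(u))]@R
    return c+d*((z-c[2])/d[:,2])[:,None]
def proj(P,X): return cv2.projectPoints(np.float64(X).reshape(-1,1,3),P["rvec"],P["tvec"],P["mtx"],None)[0].reshape(-1,2)
E
python3 - <<'E'
from h import *
im=cv2.imread("pics/top0.png")
c=cv2.resize(im[120:270,180:395],None,fx=3.7,fy=3.7,interpolation=cv2.INTER_CUBIC)
cv2.imwrite("pics/topcrop.png",c)
hsv=cv2.cvtColor(im,cv2.COLOR_BGR2HSV)
m=((hsv[...,0]<95)|(hsv[...,0]>125)|(hsv[...,1]<110)).astype(np.uint8)*255
m=cv2.morphologyEx(m,cv2.MORPH_OPEN,np.ones((9,9)))
for ct in cv2.findContours(m[120:275,185:400],cv2.RETR_EXTERNAL,2,offset=(185,120))[0]:
    if cv2.contourArea(ct)>3000:
        b=cv2.boxPoints(cv2.minAreaRect(ct)); print(b.round(1).tolist()); 
        for z in(10,20): 
            w=cast("top",b,z); print(z,w.round(0).tolist(),w.mean(0).round(1),np.linalg.norm(w[0]-w[1]).round(),np.linalg.norm(w[1]-w[2]).round())
print(cast("top",[[217,150],[251,148],[282,147],[313,147]],45).round())
E
```

```text
[[233.5, 213.1999969482422], [369.6000061035156, 211.60000610351562], [370.1000061035156, 257.8999938964844], [234.0, 259.5]]
10 [[519.0, 121.0, 10.0], [523.0, -181.0, 10.0], [420.0, -179.0, 10.0], [417.0, 117.0, 10.0]] [469.5 -30.5  10. ] 302.0 103.0
20 [[517.0, 119.0, 20.0], [521.0, -179.0, 20.0], [419.0, -178.0, 20.0], [416.0, 115.0, 20.0]] [468.3 -30.7  20. ] 299.0 102.0
[[198.89999389648438, 134.8000030517578], [329.79998779296875, 128.3000030517578], [331.8999938964844, 171.60000610351562], [201.10000610351562, 178.10000610351562]]
10 [[699.0, 205.0, 10.0], [716.0, -93.0, 10.0], [614.0, -97.0, 10.0], [598.0, 196.0, 10.0]] [657.   52.5  10. ] 299.0 102.0
20 [[696.0, 202.0, 20.0], [713.0, -93.0, 20.0], [612.0, -97.0, 20.0], [596.0, 193.0, 20.0]] [654.   51.5  20. ] 296.0 101.0
[[653. 156.  45.]
 [658.  82.  45.]
 [660.  14.  45.]
 [661. -54.  45.]]
```

View pics/topcrop.png

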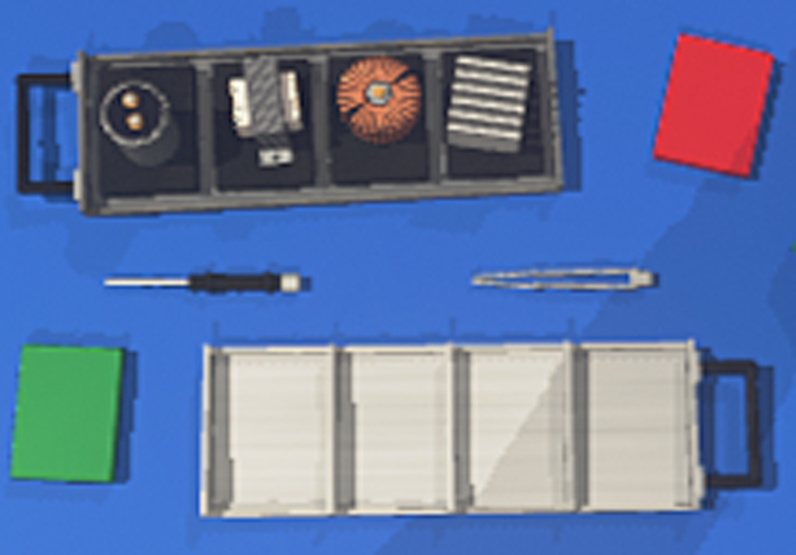

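The crop confirms the order: capacitor, transformer, choke, heatsink counted from the left handle. The transformer's lug is at the crop's (277,157), so its core runs along x. The heatsink's fins run along y, so every part can be gripped across world x. The carrier's handle is on the -y side, so its pockets are at y ≈ -135, -65, +5, +75. I'll set out to look from above the tray.

```bash
cat >> h.py <<'E'
from scipy.spatial.transform import Rotation as Ro
def shift(x,y,z,yaw):
    "cm in tool axes and degrees about tool z, from the present pose to the world target (mm, deg)"
    s=sensors.read_state(); R=Ro.from_euler("xyz",s["tool_rot"])
    d=R.inv().apply(np.array([x,y,z])-s["eef_pos"])/10
    a=(np.degrees(s["tool_rot"][2])-yaw+180)%360-180
    print("shift",d.round(2),"turn",a.round(1),"at",s["eef_pos"].round(1),np.degrees(s["tool_rot"]).round(1),"w",round(s["width"],1),"t",round(s["clock"],1),"F",np.round(s["force"],1))
E
python3 -c "
from h import *
shift(590,50,260,93)
s=sensors.read_state();P=camera_params('wrist');R,_=cv2.Rodrigues(P['rvec'])
T=Ro.from_euler('xyz',s['tool_rot'])
c=(-R.T@np.ravel(P['tvec'])); print('cam in tool',T.inv().apply(c-s['eef_pos']).round(1),'axes',T.inv().apply(R).round(2),P['mtx'][0,0])"
```

```text
shift [ 57.17 -49.54  -2.87] turn -73.1 at [ 221.4 -610.5  230.5] [-179.9    0.    19.9] w 85.3 t 0.1 F [-0.2 -0.1  0.6]
cam in tool [  83.    -0.3 -142.9] axes [[-0.    1.    0.  ]
 [-0.95 -0.   -0.32]
 [-0.32 -0.    0.95]] 278.7748011236984
```

```bash
python3 -m inch '[[[3.1,-2.7,-0.2,-5],[6.2,-5.4,-0.4,-10],[9.3,-8.1,-0.6,-15],[12.4,-10.8,-0.8,-20],[15.5,-13.5,-1,-25],[18.6,-16.2,-1.2,-30],[21.7,-18.9,-1.4,-35],[24.8,-21.6,-1.6,-40]]]'; python3 -c "
from h import *
shift(590,50,260,93)"
```

```text
clock: 0.77
eef_pos: [381.5, -321.5, 247.3]
tool_rot: [-3.141, 0.0, 1.05]
force: [1.5, -0.5, -0.1]
width: 85.6
gripper_force: 0.0
shift [42.6  -0.4  -1.27] turn -32.8 at [ 381.5 -321.5  247.3] [-180.     0.    60.2] w 85.6 t 0.8 F [ 1.5 -0.5 -0.1]
```

```bash
python3 -m inch '[[[4,0,-0.2,-4.5],[8,0,-0.3,-9],[12,-0.1,-0.4,-13.5],[16,-0.1,-0.5,-18],[20,-0.2,-0.6,-22.5],[24,-0.2,-0.8,-27],[28,-0.3,-1,-31],[32,-0.3,-1,-33]]]'>/dev/null; python3 -c "
from h import *
shift(655,30,290,93)"
```

```text
shift [ 6.69 11.95 -3.26] turn 0.1 at [539.3 -43.3 257.5] [-180.     0.    93.1] w 85.8 t 1.4 F [ 0.5 -0.6 -0.3]
```

```bash
python3 -m inch '[[[2,3.3,-1,0],[4,6.6,-2,0],[5.5,9.9,-3,0],[6.7,12,-3.3,0],[6.7,12,-3.3,0],[6.7,12,-3.3,0]]]'>/dev/null
python3 - <<'E'
from h import *
P=camera_params("wrist"); im=get_image("wrist"); cv2.imwrite("pics/w1.png",im)
shift(655,30,290,93)
X=[[656,156,45],[658,82,45],[660,14,45],[661,-54,45]]; print(proj(P,X).round())
E
```

```text
shift [ 0.22  0.06 -0.07] turn -0.1 at [654.5  27.8 289.3] [-179.9    0.    92.9] w 85.5 t 2.0 F [-0.6 -0.5 -0.9]
[[327.  67.]
 [325. 127.]
 [324. 176.]
 [322. 220.]]
```

View pics/w1.png

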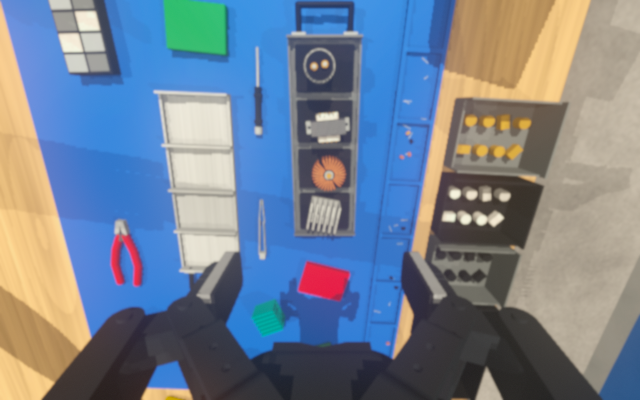

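The wrist view shows everything: tray capacitor (319,65), transformer (328,127), choke (329,174), heatsink (323,215), and the carrier with its handle end below, near (205,275). I enlarge it for pixel values.

Run:
```python
import cv2
im=cv2.imread("pics/w1.png")
cv2.imwrite("pics/w1c.png",cv2.resize(im[28:243,145:370],None,fx=2.75,fy=2.75,interpolation=cv2.INTER_CUBIC))
```

```text
(no output)
```

View pics/w1c.png

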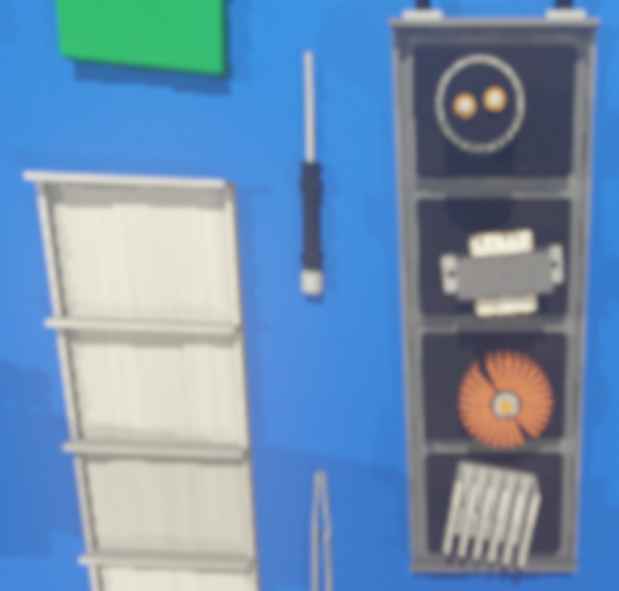

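Crop pixels: capacitor rim centre (480,104), transformer lugs (449,274) and (555,264) with core centre (504,277), choke nut (506,405), heatsink fin block about (446–540, 463–570), carrier dividers at v ≈ 325, 450, 562.

Run:
```python
from h import *
P=camera_params("wrist")
f=lambda L,z:cast("wrist",np.float64(L)/2.75+[145,28],z,P).round(1)
print("cap",f([[480,104],[436,104],[524,104]],68))
print("trafo core",f([[504,277],[455,264],[550,252],[553,290],[458,302]],55)); print("lugs",f([[443,274],[562,263]],17))
print("choke",f([[506,405],[458,400],[554,400]],46))
print("hs top",f([[460,463],[540,490],[446,553],[522,570]],50))
print("carrier div",f([[25,177],[232,182],[47,322],[240,328],[65,447],[246,453],[80,560],[255,563]],20))
print("tray ends",f([[393,20],[598,20],[412,570],[577,570]],20))
print("pads corners z16",f([[417,190+10],[575,318]],16))
g=lambda L,z:cast("top",np.float64(L)/3.7+[180,120],z).round(1)
print("top: cap",g([[130,110]],70),"trafo",g([[267,95]],55),"choke",g([[378,93]],46),"hs",g([[460,58],[530,62],[449,141],[519,150]],50))
print("carrier",g([[338,350],[338,512],[455,345],[455,512],[573,345],[573,512],[208,350],[205,515],[692,345],[700,512]],20))
```

```text
cap [[645.9 152.2  68. ]
 [626.9 151.3  68. ]
 [664.9 153.2  68. ]]
trafo core [[660.8  78.8  55. ]
 [637.2  83.7  55. ]
 [682.   91.5  55. ]
 [684.8  73.9  55. ]
 [639.3  65.9  55. ]]
lugs [[629.6  75.5  17. ]
 [691.8  84.3  17. ]]
choke [[665.9  13.6  46. ]
 [641.   15.   46. ]
 [690.5  17.5  46. ]]
hs top [[643.5 -17.9  50. ]
 [686.6 -30.9  50. ]
 [637.9 -70.2  50. ]
 [680.1 -78.4  50. ]]
carrier div [[ 417.7  112.7   20. ]
 [ 521.9  115.6   20. ]
 [ 419.2   40.1   20. ]
 [ 522.1   42.1   20. ]
 [ 420.1  -29.9   20. ]
 [ 521.9  -28.3   20. ]
 [ 420.2 -100.2   20. ]
 [ 523.8  -96.8   20. ]]
tray ends [[602.2 191.8  20. ]
 [699.3 196.7  20. ]
 [617.  -96.6  20. ]
 [715.1 -91.5  20. ]]
pads corners z16 [[615.  111.7  16. ]
 [701.3  56.   16. ]]
top: cap [[645.8 154.6  70. ]] trafo [[659.9  77.9  55. ]] choke [[664.2  13.4  46. ]] hs [[684.8 -35.2  50. ]
 [682.5 -76.8  50. ]
 [633.8 -28.9  50. ]
 [628.4 -70.1  50. ]]
carrier [[ 514.    36.7   20. ]
 [ 418.5   35.2   20. ]
 [ 517.1  -32.5   20. ]
 [ 418.4  -32.9   20. ]
 [ 517.2 -102.6   20. ]
 [ 418.4 -101.7   20. ]
 [ 513.9  113.4   20. ]
 [ 416.8  112.3   20. ]
 [ 517.3 -173.5   20. ]
 [ 418.3 -176.1   20. ]]
```

Both views agree to within 3 mm: capacitor (646,153), transformer (660,78, turned +9°), choke (665,13.5), heatsink (658,-52, about -7°). The carrier's middle is about (470,-30). I start with the capacitor.

```bash
python3 -c "
from h import *
shift(646,153,120,93)"
```

```text
shift [12.56 -0.16 16.92] turn -0.1 at [654.5  27.8 289.3] [-179.9    0.    92.9] w 85.5 t 2.0 F [-0.6 -0.5 -0.9]
```

```bash
python3 -m inch '[[[3,0,2,0],[6,0,5,0],[9,-0.1,8,0],[11.5,-0.2,11,0],[12.6,-0.2,14,0],[12.6,-0.2,16.9,0],[12.6,-0.2,16.9,0],[12.6,-0.2,16.9,0]]]'>/dev/null; python3 -c "
from h import *
shift(646,153,28,93)
cv2.imwrite('pics/w2.png',get_image('wrist'))"
```

```text
shift [0.18 0.12 9.22] turn -0.2 at [645.2 151.4 120.2] [-1.798e+02  1.000e-01  9.280e+01] w 85.7 t 2.6 F [-0.1 -0.4 -0.4]
```

View pics/w2.png

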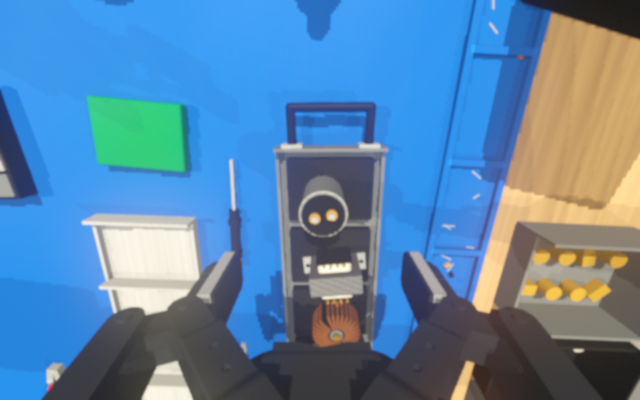

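The capacitor top (323,214) sits centred between the fingers (222 and 422). I lower and close.

```bash
python3 -m inch '[[[0.1,0,2.5,0],[0.2,0.1,5,0],[0.2,0.1,7,0],[0.2,0.1,8.5,0],[0.2,0.1,9.2,0],[0.2,0.1,9.2,0]]]'>/dev/null;  python3 -m inch '[[[0,0,0,0],[0,0,0,0],[0,0,0,0],[0,0,0,0],[0,0,0,0],[0,0,0,0],[0,0,0,0],[0,0,0,0]]]' 2.5; python3 -c "
from h import *
shift(0,0,0,93)"
```

```text
clock: 3.87
eef_pos: [648.5, 156.0, 30.6]
tool_rot: [3.14, -0.0, 1.622]
force: [-1.3, -1.3, 6.1]
width: 35.0
gripper_force: 59.7
shift [-12.27 -65.56   2.95] turn -0.1 at [648.5 156.   30.6] [179.9  -0.   92.9] w 35.0 t 3.9 F [-1.3 -1.3  6.1]
```

```bash
python3 -m inch '[[[0,0,-1,0],[0,0,-3,0],[0,0,-6,0],[0,0,-9,0],[0,0,-11,0],[0,0,-11,0]]]' ;  python3 -c "
from h import *
shift(471,-135,140,91)"
```

```text
clock: 4.37
eef_pos: [650.9, 157.0, 145.1]
tool_rot: [3.132, -0.002, 1.622]
force: [0.4, -0.1, -0.1]
width: 34.7
gripper_force: 59.8
shift [-28.25 -19.46   0.27] turn 1.9 at [650.9 157.  145.1] [ 1.795e+02 -1.000e-01  9.290e+01] w 34.7 t 4.4 F [ 0.4 -0.1 -0.1]
```

```bash
python3 -m inch '[[[-2,-1.4,0,0],[-5,-3.4,0,0],[-8,-5.5,0,0],[-11,-7.6,0,1],[-14,-9.6,0,1],[-17,-11.7,0,2],[-20,-13.8,0,2],[-22.5,-15.5,0,2]]]' >/dev/null;   python3 -m inch '[[[-2,-1.4,0,0],[-4,-2.8,0,0],[-5.7,-4,0,0],[-5.7,-4,0,0],[-5.7,-4,0,0]]]';  python3 -c "
from h import *
shift(471,-135,18,91)"
```

```text
clock: 5.45
eef_pos: [464.4, -135.6, 139.1]
tool_rot: [-3.141, 0.0, 1.584]
force: [1.8, 0.3, -0.7]
width: 34.8
gripper_force: 60.0
shift [ 0.06  0.68 12.11] turn -0.2 at [ 464.4 -135.6  139.1] [-179.9    0.    90.8] w 34.8 t 5.5 F [ 1.8  0.3 -0.7]
```

```bash
python3 -m inch '[[[0,0.4,3,0],[0,0.6,6,0],[0,0.6,8.5,0],[0,0.6,10,0],[0,0.6,10.8,0],[0,0.6,10.8,0]]]' >/dev/null;  python3 -c "
from h import *
shift(471,-135,18,91)
im=get_image('scene'); cv2.imwrite('pics/s1.png',cv2.resize(im[100:340,220:500],None,fx=2.5,fy=2.5))"
```

```text
shift [-0.21 -0.01  1.18] turn 0.0 at [ 471.  -132.9   29.8] [-1.799e+02 -1.000e-01  9.100e+01] w 35.0 t 6.0 F [-0.1 -0.  -1.5]
```

View pics/s1.png

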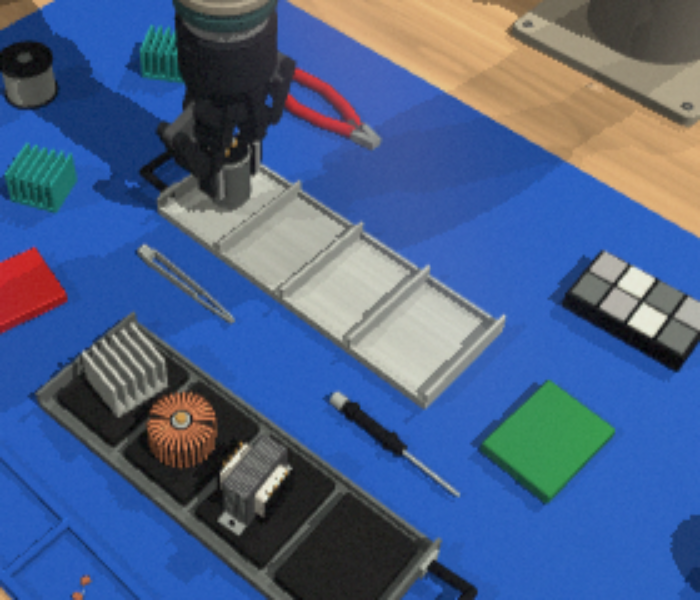

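The capacitor hangs upright in the handle-side pocket, at crop (232,175). I lower it slowly and release.

```bash
python3 -m inch '[[[0,0,0.3,0],[0,0,0.6,0],[0,0,0.8,0],[0,0,1,0],[0,0,1.1,0],[0,0,1.2,0],[0,0,1.2,0],[0,0,1.2,0]]]'
```

```text
clock: 6.67
eef_pos: [471.4, -134.4, 19.4]
tool_rot: [3.141, 0.0, 1.587]
force: [0.1, -0.5, -0.5]
width: 34.7
gripper_force: 59.9
```

```bash
python3 -m inch '[[[0,0,0.05,0],[0,0,0.1,0],[0,0,0.15,0],[0,0,0.2,0],[0,0,0.2,0]]]'
```

```text
clock: 7.08
eef_pos: [471.4, -134.5, 18.5]
tool_rot: [3.141, 0.001, 1.587]
force: [-2.7, 0.5, 13.2]
width: 34.6
gripper_force: 61.1
```

Contact. I release and rise.

```bash
python3 -m inch '[[[0,0,0,0],[0,0,0,0],[0,0,0,0],[0,0,0,0],[0,0,0,0]]]' 5.6; python3 -m inch '[[[0,0,-1,0],[0,0,-3,0],[0,0,-6,0],[0,0,-9,0],[0,0,-12,0],[0,0,-14,0],[0,0,-14,0]]]' >/dev/null; python3 -c "
from h import *
shift(661,79,140,99)"
```

```text
clock: 7.5
eef_pos: [471.4, -134.4, 17.2]
tool_rot: [-3.141, -0.0, 1.587]
force: [-0.8, -0.7, -0.3]
width: 55.7
gripper_force: 0.0
shift [21.09 19.03  2.28] turn -8.1 at [ 473.9 -134.9  161.8] [1.796e+02 1.000e-01 9.090e+01] w 56.1 t 8.1 F [ 1.1 -0.2 -0.8]
```

```bash
python3 -m inch '[[[2.5,2.3,0.3,-1],[5.2,4.7,0.6,-2],[8,7.2,1,-3],[10.8,9.7,1.3,-4],[13.5,12.2,1.6,-5],[16.2,14.6,2,-6],[19,17.1,2.2,-7],[21,19,2.2,-8]]]' 8.5 >/dev/null; python3 -m inch '[[[0.1,0,0,0],[0.1,0,0,0]]]' 8.5;  python3 -c "
from h import *
shift(661,79,27,99)
cv2.imwrite('pics/w3.png',get_image('wrist'))"
```

```text
clock: 8.92
eef_pos: [657.4, 81.9, 134.4]
tool_rot: [-3.14, -0.001, 1.73]
force: [-0.8, -0.4, -0.2]
width: 84.9
gripper_force: 0.0
shift [-0.35  0.32 10.74] turn 0.1 at [657.4  81.9 134.4] [-1.799e+02 -1.000e-01  9.910e+01] w 84.9 t 8.9 F [-0.8 -0.4 -0.2]
```

View pics/w3.png

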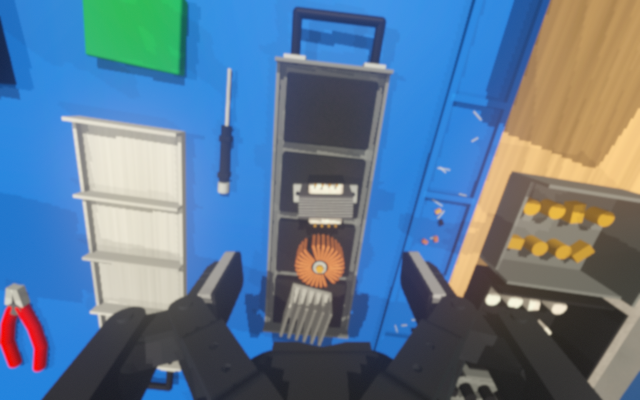

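The transformer core (326,206) is level in the view and about 4 px right of the finger centre, which fits the computed +3 mm shift. Lower and close.

```bash
python3 -m inch '[[[-0.1,0.2,3,0],[-0.3,0.3,6,0],[-0.3,0.3,8.5,0],[-0.3,0.3,10,0],[-0.3,0.3,10.6,0],[-0.3,0.3,10.6,0],[-0.3,0.3,10.6,0]]]'; python3 -m inch '[[[0,0,0,0],[0,0,0,0],[0,0,0,0],[0,0,0,0],[0,0,0,0],[0,0,0,0]]]' 3.8; python3 -c "
from h import *
shift(661,79,140,99)"
```

```text
clock: 9.55
eef_pos: [661.7, 76.8, 30.2]
tool_rot: [3.14, 0.0, 1.726]
force: [1.2, -0.5, -0.3]
width: 85.0
gripper_force: 0.0
clock: 10.05
eef_pos: [662.1, 77.2, 30.9]
tool_rot: [3.14, 0.0, 1.726]
force: [-0.1, -0.4, 6.2]
width: 44.8
gripper_force: 62.3
shift [  0.19  -0.06 -10.91] turn -0.1 at [662.1  77.2  30.9] [179.9   0.   98.9] w 44.8 t 10.1 F [-0.1 -0.4  6.2]
```

```bash
python3 -m inch '[[[0,0,-1,0],[0,0,-3,0],[0,0,-6,0],[0,0,-9,0],[0,0,-11,0],[0,0,-11,0]]]' ;  python3 -c "
from h import *
shift(470.5,-65,140,91)"
```

```text
clock: 10.55
eef_pos: [664.3, 78.0, 145.0]
tool_rot: [3.132, -0.0, 1.726]
force: [0.8, 1.0, -2.2]
width: 44.8
gripper_force: 61.9
shift [-11.12 -21.37   0.3 ] turn 7.9 at [664.3  78.  145. ] [179.5  -0.   98.9] w 44.8 t 10.6 F [ 0.8  1.  -2.2]
```

```bash
python3 -m inch '[[[-1,-2,0,1],[-2.5,-4.6,0,2],[-4,-7.4,0,3],[-5.5,-10.2,0,4],[-7,-13,0,5],[-8.4,-16,0,6],[-9.8,-18.7,0,7],[-11.1,-21.2,0.2,8]]]' >/dev/null;  python3 -m inch '[[[0,0,0,0],[0,0,0,0]]]'; python3 -c "
from h import *
shift(470.5,-65,30,91)"
```

```text
clock: 11.38
eef_pos: [467.2, -66.7, 137.0]
tool_rot: [-3.139, 0.001, 1.585]
force: [0.6, 0.6, -1.9]
width: 45.1
gripper_force: 62.0
shift [ 0.18  0.36 10.7 ] turn -0.2 at [467.2 -66.7 137. ] [-179.9    0.    90.8] w 45.1 t 11.4 F [ 0.6  0.6 -1.9]
```

```bash
python3 -m inch '[[[0.1,0.2,3,0],[0.2,0.3,6,0],[0.2,0.3,8.5,0],[0.2,0.3,10,0],[0.2,0.3,10.6,0],[0.2,0.3,10.6,0],[0.2,0.3,10.6,0]]]' >/dev/null; python3 -c "
from h import *
shift(470.5,-65,19,91)"
```

```text
shift [-0.23 -0.23  1.24] turn -0.0 at [472.8 -62.7  31.5] [180.  -0.  91.] w 44.8 t 12.0 F [ 0.2 -0.2 -1.3]
```

```bash
python3 -m inch '[[[-0.1,-0.1,0.3,0],[-0.1,-0.1,0.6,0],[-0.1,-0.1,0.8,0],[-0.1,-0.1,1,0],[-0.1,-0.1,1.1,0],[-0.1,-0.1,1.2,0],[-0.1,-0.1,1.2,0],[-0.1,-0.1,1.25,0]]]'
```

```text
clock: 12.63
eef_pos: [471.1, -64.4, 18.9]
tool_rot: [3.141, -0.0, 1.587]
force: [0.3, -0.5, -1.6]
width: 44.6
gripper_force: 62.0
```

```bash
python3 -m inch '[[[0,0,0.05,0],[0,0,0.1,0],[0,0,0.15,0],[0,0,0.15,0]]]'
```

```text
clock: 12.97
eef_pos: [471.1, -64.4, 18.7]
tool_rot: [3.141, 0.001, 1.587]
force: [-2.5, -0.1, 16.2]
width: 44.9
gripper_force: 64.1
```

```bash
python3 -m inch '[[[0,0,0,0],[0,0,0,0],[0,0,0,0],[0,0,0,0],[0,0,0,0]]]' 6.2; python3 -m inch '[[[0,0,-1,0],[0,0,-3,0],[0,0,-6,0],[0,0,-9,0],[0,0,-12,0],[0,0,-13,0],[0,0,-13,0]]]' >/dev/null; python3 -c "
from h import *
shift(665,13.6,140,93)"
```

```text
clock: 13.38
eef_pos: [471.0, -64.4, 17.2]
tool_rot: [-3.141, -0.0, 1.587]
force: [0.5, -0.1, -0.1]
width: 62.0
gripper_force: 0.0
shift [ 7.53 19.34  1.04] turn -2.1 at [472.7 -64.7 149.5] [179.7   0.   90.9] w 62.0 t 14.0 F [0.2 0.2 0.4]
```

```bash
python3 -m inch '[[[1,2.5,0.2,0],[2,5,0.4,0],[3,7.8,0.6,-1],[4,10.6,0.8,-1],[5.2,13.4,1,-2],[6.2,16.2,1,-2],[7.5,19.2,1,-2],[7.5,19.2,1,-2]]]' 8.5 >/dev/null; python3 -m inch '[[[0,0,0,0],[0,0,0,0]]]' >/dev/null;  python3 -c "
from h import *
shift(665,13.6,19,93)"
```

```text
shift [1.000e-02 5.400e-01 1.159e+01] turn -0.0 at [660.   13.4 135. ] [-179.8    0.    93. ] w 84.9 t 14.8 F [-0.5 -0.9 -0.2]
```

```bash
python3 -m inch '[[[0,0.2,3,0],[0,0.3,6,0],[0,0.3,8.5,0],[0,0.3,10,0],[0,0.3,10.6,0],[0,0.3,10.6,0],[0,0.3,10.6,0]]]' >/dev/null;  python3 -c "
from h import *
shift(665,13.6,19,93)"
```

```text
shift [-0.01 -0.02  1.31] turn -0.1 at [665.1  13.7  32.1] [179.9   0.   92.9] w 85.0 t 15.4 F [-0.3  0.7  0.6]
```

```bash
python3 -m inch '[[[0,0,0.5,0],[0,0,0.9,0],[0,0,1.2,0],[0,0,1.2,0]]]'; python3 -m inch '[[[0,0,0,0],[0,0,0,0],[0,0,0,0],[0,0,0,0],[0,0,0,0],[0,0,0,0]]]' 4; python3 -c "
from h import *
cv2.imwrite('pics/w4.png',get_image('wrist'))"
```

```text
clock: 15.72
eef_pos: [664.5, 13.7, 19.1]
tool_rot: [-3.141, 0.0, 1.622]
force: [-0.1, 0.9, 0.4]
width: 85.1
gripper_force: 0.0
clock: 16.22
eef_pos: [665.5, 13.9, 20.1]
tool_rot: [3.14, -0.0, 1.622]
force: [-0.0, 0.4, 5.0]
width: 46.5
gripper_force: 62.2
```

View pics/w4.png

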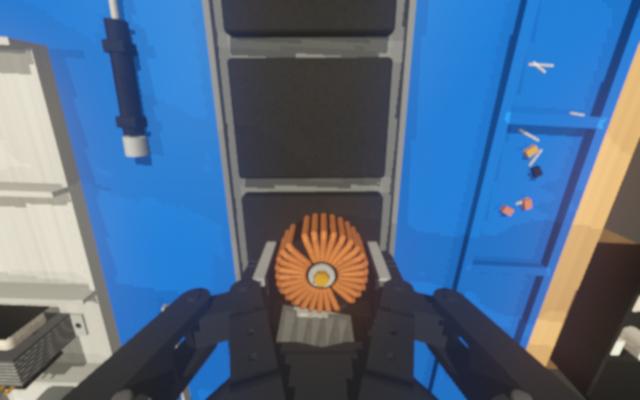

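The choke (321,275) is held squarely between the pads, width 46.5 mm. Lift and carry to pocket 3.

```bash
python3 -m inch '[[[0,0,-1,0],[0,0,-3,0],[0,0,-6,0],[0,0,-9,0],[0,0,-11.5,0],[0,0,-11.5,0]]]' ;  python3 -c "
from h import *
shift(469.5,5.5,135,91)"
```

```text
clock: 16.77
eef_pos: [667.9, 14.5, 140.2]
tool_rot: [3.133, -0.0, 1.622]
force: [1.0, -0.1, -0.4]
width: 46.5
gripper_force: 61.8
shift [  0.11 -19.87   0.34] turn 1.9 at [667.9  14.5 140.2] [179.5  -0.   92.9] w 46.5 t 16.8 F [ 1.  -0.1 -0.4]
```

```bash
python3 -m inch '[[[0,-2,0,0],[0,-5,0,1],[0.1,-8,0,1],[0.1,-11,0,2],[0.1,-14,0,2],[0.1,-17,0,2],[0.1,-19.7,0.2,2],[0.1,-19.7,0.2,2]]]' >/dev/null;  python3 -m inch '[[[0,0,0,0],[0,0,0,0]]]'; python3 -c "
from h import *
shift(469.5,5.5,24,91)"
```

```text
clock: 17.6
eef_pos: [468.7, 4.9, 132.4]
tool_rot: [3.141, -0.0, 1.587]
force: [-0.0, -0.5, -0.9]
width: 46.0
gripper_force: 61.9
shift [ 0.06  0.07 10.84] turn -0.1 at [468.7   4.9 132.4] [179.9  -0.   90.9] w 46.0 t 17.6 F [-0.  -0.5 -0.9]
```

```bash
python3 -m inch '[[[0.1,0,3,0],[0.1,0,6,0],[0.1,0,8.5,0],[0.1,0,10,0],[0.1,0,10.8,0],[0.1,0,10.8,0],[0.1,0,10.8,0]]]' >/dev/null; python3 -c "
from h import *
shift(469.5,5.5,8.5,91)"
```

```text
shift [-0.06  0.08  1.58] turn -0.1 at [468.7   6.   24.3] [180.   -0.   90.9] w 46.5 t 18.2 F [ 0.1  0.5 -1.6]
```

```bash
python3 -m inch '[[[0,0,0.4,0],[0,0,0.8,0],[0,0,1.1,0],[0,0,1.3,0],[0,0,1.45,0],[0,0,1.55,0],[0,0,1.6,0],[0,0,1.6,0]]]'
```

```text
clock: 18.85
eef_pos: [467.9, 5.8, 8.3]
tool_rot: [-3.142, -0.0, 1.587]
force: [-0.2, 0.1, -1.0]
width: 46.4
gripper_force: 62.0
```

```bash
python3 -m inch '[[[0,0,0.05,0],[0,0,0.1,0],[0,0,0.15,0],[0,0,0.15,0]]]'
```

```text
clock: 19.18
eef_pos: [468.0, 5.8, 7.9]
tool_rot: [3.141, 0.001, 1.587]
force: [-2.4, -0.6, 12.4]
width: 46.6
gripper_force: 63.5
```

```bash
python3 -m inch '[[[0,0,0,0],[0,0,0,0],[0,0,0,0],[0,0,0,0]]]' 5.8; python3 -m inch '[[[0,0,-1,0],[0,0,-3,0],[0,0,-6,0],[0,0,-9,0],[0,0,-12,0],[0,0,-14,0],[0,0,-14,0]]]' >/dev/null; python3 -c "
from h import *
shift(658,-52,140,84)"
```

```text
clock: 19.52
eef_pos: [468.0, 5.8, 6.8]
tool_rot: [3.142, -0.0, 1.587]
force: [0.0, -0.6, 0.6]
width: 57.9
gripper_force: 0.0
shift [-6.09 18.66  1.16] turn 6.9 at [470.4   6.  150.3] [179.6  -0.   90.9] w 58.2 t 20.1 F [-0.   0.3  0.8]
```

```bash
python3 -m inch '[[[-0.8,2.5,0.2,1],[-1.7,5.2,0.4,2],[-2.6,8,0.6,3],[-3.5,10.8,0.8,4],[-4.4,13.5,1,5],[-5.3,16.2,1,6],[-6.1,18.6,1,7],[-6.1,18.6,1,7]]]' 8.5 >/dev/null; python3 -m inch '[[[0,0,0,0],[0,0,0,0]]]' >/dev/null;  python3 -c "
from h import *
shift(658,-52,36,84)
im=get_image('wrist');cv2.imwrite('pics/w5.png',im)"
```

```text
shift [0.02 0.49 9.94] turn -0.0 at [653.4 -51.7 135.5] [-179.8    0.    84. ] w 85.5 t 20.9 F [ 0.6 -0.5 -1. ]
```

View pics/w5.png

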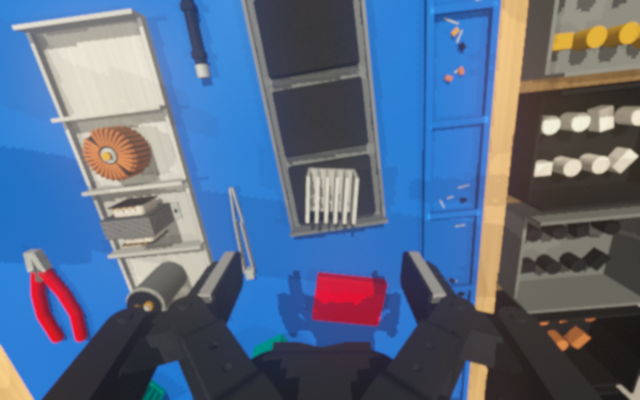

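The heatsink fin tops span about (306–359, 170–223) and run nearly vertical in the view, so the 84° yaw is right. I check its centre.

```bash
python3 -c "
from h import *
w=cast('wrist',[[307,171],[359,173],[305,222],[356,221]],50); print(w.round(1),w.mean(0))"
```

```text
[[644.4 -21.6  50. ]
 [687.7 -27.9  50. ]
 [637.  -67.6  50. ]
 [682.3 -71.4  50. ]] [662.86497601 -47.12113786  50.        ]
```

```bash
python3 -m inch '[[[0.1,0.3,3,0],[0.2,0.5,6,0],[0.2,0.5,8,0],[0.2,0.5,9,0],[0.2,0.5,9,0],[0.2,0.5,9,0]]]' >/dev/null;  python3 -c "
from h import *
shift(661,-50,24,84)"
```

```text
shift [0.04 0.12 2.32] turn -0.0 at [659.8 -50.3  47.2] [-180.   -0.   84.] w 84.9 t 21.5 F [ 0.4  0.2 -0.4]
```

```bash
python3 -m inch '[[[0,0.1,0.8,0],[0,0.1,1.6,0],[0,0.1,2.3,0],[0,0.1,2.3,0],[0,0.1,2.3,0]]]'; python3 -m inch '[[[0,0,0,0],[0,0,0,0],[0,0,0,0],[0,0,0,0],[0,0,0,0],[0,0,0,0]]]' 3.8;python3 -m inch '[[[0,0,-1,0],[0,0,-3,0],[0,0,-6,0],[0,0,-9,0],[0,0,-11.5,0],[0,0,-11.5,0]]]' ;  python3 -c "
from h import *
shift(469,76,138,91)"
```

```text
clock: 21.9
eef_pos: [660.7, -50.9, 23.4]
tool_rot: [-3.141, 0.0, 1.465]
force: [0.1, 0.6, 0.4]
width: 85.2
gripper_force: 0.0
clock: 22.4
eef_pos: [661.7, -50.8, 24.6]
tool_rot: [3.14, -0.0, 1.465]
force: [-0.0, 0.3, 4.1]
width: 43.3
gripper_force: 61.8
clock: 22.9
eef_pos: [664.6, -50.4, 145.0]
tool_rot: [3.132, -0.001, 1.465]
force: [1.0, -0.0, -0.1]
width: 43.1
gripper_force: 61.2
shift [ 10.5  -20.79   0.51] turn -7.1 at [664.6 -50.4 145. ] [ 1.795e+02 -1.000e-01  8.390e+01] w 43.1 t 22.9 F [ 1.  -0.  -0.1]
```

```bash
python3 -m inch '[[[1.3,-2.5,0,-1],[2.7,-5.3,0,-2],[4.1,-8.1,0,-3],[5.5,-10.9,0,-4],[6.9,-13.7,0,-5],[8.3,-16.5,0,-6],[9.7,-19.2,0.2,-7],[10.5,-20.7,0.2,-7]]]' >/dev/null;  python3 -m inch '[[[0,0,0,0],[0,0,0,0],[0,0,0,0]]]'; python3 -c "
from h import *
shift(469,76,27,91)"
```

```text
clock: 23.82
eef_pos: [467.3, 74.9, 136.9]
tool_rot: [3.141, 0.0, 1.586]
force: [0.6, -0.4, -1.1]
width: 43.1
gripper_force: 61.2
shift [ 0.11  0.16 10.99] turn -0.1 at [467.3  74.9 136.9] [179.9   0.   90.9] w 43.1 t 23.8 F [ 0.6 -0.4 -1.1]
```

```bash
python3 -m inch '[[[0.1,0,3,0],[0.1,0,6,0],[0.1,0,8.5,0],[0.1,0,10,0],[0.1,0,10.9,0],[0.1,0,10.9,0],[0.1,0,10.9,0]]]' >/dev/null; python3 -c "
from h import *
shift(469,76,13,91)"
```

```text
shift [-0.02  0.2   1.47] turn -0.1 at [467.   76.2  27.7] [180.    0.   90.9] w 42.8 t 24.4 F [-1.1  0.1 -0.9]
```

```bash
python3 -m inch '[[[0,0.1,0.4,0],[0,0.1,0.8,0],[0,0.1,1.1,0],[0,0.1,1.3,0],[0,0.1,1.4,0],[0,0.1,1.45,0],[0,0.1,1.5,0],[0,0.1,1.5,0]]]'
```

```text
clock: 25.07
eef_pos: [467.4, 76.5, 12.8]
tool_rot: [3.141, -0.0, 1.587]
force: [-0.3, 0.2, -0.8]
width: 42.9
gripper_force: 61.2
```

```bash
python3 -m inch '[[[0,0,0.05,0],[0,0,0.1,0],[0,0,0.15,0],[0,0,0.15,0]]]'
```

```text
clock: 25.4
eef_pos: [467.4, 76.5, 12.4]
tool_rot: [3.141, 0.0, 1.587]
force: [-1.9, -0.7, 13.9]
width: 43.2
gripper_force: 62.8
```

```bash
python3 -m inch '[[[0,0,0,0],[0,0,0,0],[0,0,0,0],[0,0,0,0]]]' 5.6; python3 -m inch '[[[0,0,-1,0],[0,0,-3,0],[0,0,-6,0],[0,0,-9,0],[0,0,-12,0],[0,0,-15,0],[0,0,-18,0],[0,0,-18,0]]]' >/dev/null; python3 -m inch '[[[3,0,0,0],[6,0,0,0],[9,0,0,0],[12,0,0,0],[15,0,0,0],[18,0,0,0],[18,0,0,0],[18,0,0,0]]]'
python3 - <<'E'
from h import *
a=get_image('top')[120:270,180:395]; b=get_image('scene')[130:290,250:460]
r=lambda i:cv2.resize(i,(560,290*1),interpolation=3)
cv2.imwrite('pics/end.png',np.vstack([r(a),r(b)]))
E
```

```text
clock: 25.73
eef_pos: [467.4, 76.5, 11.2]
tool_rot: [-3.142, -0.0, 1.587]
force: [1.0, 0.5, 0.5]
width: 55.7
gripper_force: 0.0
clock: 27.07
eef_pos: [463.6, 258.4, 190.8]
tool_rot: [-3.141, -0.001, 1.591]
force: [-0.5, -1.1, 0.5]
width: 55.9
gripper_force: 0.0
```

View pics/end.png

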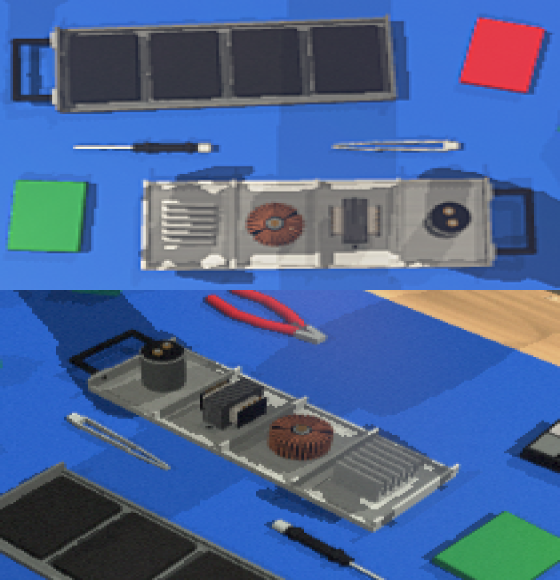

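All four parts stand flat and centred. From the carrier's handle at the right they are capacitor (447,217), transformer (355,222), choke (274,224) and heatsink (190,222). The arm is clear, so I hand the job in.

```bash
python3 -c "
from cell import order; print(order.finish_job())"
```

```text
the job is handed in; nothing more can be done
None
```

I moved all four parts into the carrier in the tray's order from its handle (capacitor, transformer, choke, heatsink), and the last pictures showed them flat and near mid-pocket; I handed the job in at about 27 s, and no verdict came back.

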